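Load the last jars into the divided bottle tray and drop its retaining bar

ROBOT

A 6-joint arm with a two-finger parallel gripper is mounted at the origin on the work surface. World frame = base frame: x ahead of the robot, y to its left, z up, the work surface at z = 0. Lengths are in mm, angles in rad, forces in N, time in s.
With the tool pointing down it reaches from about 275 to 850 mm from the base axis. Payload 5.2 kg.
Tool frame: the origin (TCP) lies midway between the tips of the shut fingers; the grasp point (between the pads) lies 19 mm behind it; z points along the fingers, y is the direction in which the jaws open and shut (so a half turn about z gives the same grasp; the last joint's range is limited). The gripper opens to 85 mm and grips with 20 to 120 N. Pads are 22 mm wide; open, the fingers measure 114 mm over their backs; the gripper's body (76 mm by 85 mm) begins 54 mm behind the grasp point. The pads swing forward as they close: fully open they stand 13 mm farther back than shut.
Start: joints at [-1.34, 0.259, 1.535, -0, 1.348, -0.203], TCP at [231.198, -499.052, 231.31] pointing down, gripper open.
Joint ranges: [-3.14, 3.14], [-0.91, 2.08], [0.19, 2.58], [-1.22, 4.36], [0.22, 2.71], [-3.12, 3.12]. Speed limits (rad/s): [2.57, 2.57, 3.14, 3.14, 3.14, 3.14].

INTERFACE

Orientations are given as a unit quaternion [x, y, z, w].
In Python, from rig import * gives the robot as it stands. The module is installed in compiled form; this text tells all that it offers.
- The arm moves only by the tool send_rows, never from a script. Its argument "targets" is a list that holds one entry, the list of rows, each a list of 7 numbers: the finger opening in mm, from 0 to 85.4, then the shift along the world's x, y, z in mm, then the turn, a rotation vector about the world's x, y, z in rad. In form: [[[gripper, x, y, z, ax, ay, az], ...]]. A call has 1 to 20 rows; each row is the pose to reach, as a shift and turn from the pose measured when the call began; what a row does not reach only later rows make up. A row lasts 1/10 s, in which the tool goes at most 50 mm and 8.59 degrees, less where a joint would pass 70% of its speed; a pose out of reach is approached as far as the arm can. A call with a gripper value outside its range is refused whole. The fingers move at their own pace and stop on an object; the grip force is fixed at half the most. Time passes only in rows, so rows that repeat a pose let the fingers close. It gives the time, the measured TCP pose, the force and the opening at its end, in the units of the state.
- get_obs(): the state, without advancing time (a new reading comes with each control period).
- grab_frame(name): name is "scene" or "top" or "wrist"; returns a dict with "img" (400x640x3 uint8, blue, green, red), "intrinsics" (3x3 intrinsics, pixels), "k1" (the pictures are not rectified: a ray, as slopes to the right and down, at radius r is drawn at 1 + k1 r^2 times it, then the intrinsics apply), "extrinsics" (4x4, takes a point from camera to world coordinates). Camera axes: x right, y down, z forward; pixel columns grow to the right and rows downward; lengths in mm; the calibration is good to about 2 mm. A picture is of the moment at which its call begins. There is no depth.
- job_done(): hands the job in, once; it reports no verdict.
The state is a dict: "time": time; "q": joint angles; "qd": joint speeds; "joint_torque": joint torques, N m; "eef_pos": TCP position; "orientation": TCP orientation; "contact_force": force on the tool from outside, world axes, zero at the start; "wrist_torque": the same for the moment, N m; "opening": finger opening in mm.
Only numpy, scipy, OpenCV 4.12 (cv2) and the standard library are available. Lean on these libraries where they do the work, as an engineer would, in place of code of your own. Each camera call takes 0.05 s, during which the arm holds its last target. There are 200 camera calls.

TASK

Two amber jars still stand on the open front of the white divided tray. Their caps are only resting on, so slide each one along the tray floor, upright and without lifting or tipping it, right to the back of an empty cell of its own, leaving the two jars that already stand in cells where they are. Then swing the steel retaining bar over the jars from behind and down in front of them until it rests on its stops; do not disturb the other things on the bench.

Things in the scene. Friction and masses are not known exactly. Their poses are not given: they have to be found in the camera images.
- tray: White plastic bottle tray fixed to the bench, 285 (x) by 340 mm (y). Origin on the underside, 140 mm from the front edge; x points from the open front to the back, away from the robot; y to its left. Floor 5 mm above the bench; rim 12 mm high round the open front part. Four cells at the back, open to the front. Steel bow handles stick out 28 mm at front and back, below 20 mm height.
- cell_1 (a point): Floor of the leftmost (+y) cell, below the middle of a jar that touches the back wall (tray x = 110, y = 117 mm, 5 mm above the bench); axes as the tray's. Any two of the four cells are empty at the start (a cell is taken if jar_c or jar_d is in it); empty ones show a flat grey dot on the floor.
- cell_2 (a point): Floor of the second (from +y) cell, below the middle of a jar that touches the back wall (tray x = 110, y = 39 mm, 5 mm above the bench); axes as the tray's. All cells are 74 to 76 mm wide; dividers 4 mm thick, 45 mm high, at tray y = -78, 0, 78 mm, their front edges at x = 72 mm; back wall 45 mm high, inner face at x = 140 mm.
- cell_3 (a point): Floor of the third (from +y) cell, below the middle of a jar that touches the back wall (tray x = 110, y = -39 mm, 5 mm above the bench); axes as the tray's. End walls of the row of cells: inner faces at tray y = -156 and 156 mm, from x = 54 to 144 mm, 30 mm high, rising to 73 mm between x = 80 and 140 mm to carry the bar's hinges.
- cell_4 (a point): Floor of the rightmost (-y) cell, below the middle of a jar that touches the back wall (tray x = 110, y = -117 mm, 5 mm above the bench); axes as the tray's. 
- jar_a_mid (a point): Amber glass wide-mouth jar with paper band and ribbed black screw cap, 60 mm in diameter (cap 58 mm), 72 mm high, about 0.22 kg (0.15 to 0.29). To be loaded: starts on the open front floor of the tray. Its point is the middle of the jar, 36 mm above its underside; z is the jar's upright axis.
- jar_b_mid (a point): Amber glass wide-mouth jar with paper band and ribbed black screw cap, 60 mm in diameter (cap 58 mm), 72 mm high, about 0.22 kg (0.15 to 0.29). To be loaded: starts on the open front floor of the tray. Its point is the middle of the jar, 36 mm above its underside; z is the jar's upright axis.
- jar_c_mid (a point): Amber glass wide-mouth jar with paper band and ribbed black screw cap, 60 mm in diameter (cap 58 mm), 72 mm high, about 0.22 kg (0.15 to 0.29). Already in a cell, stays there. Its point is the middle of the jar, 36 mm above its underside; z is the jar's upright axis.
- jar_d_mid (a point): Amber glass wide-mouth jar with paper band and ribbed black screw cap, 60 mm in diameter (cap 58 mm), 72 mm high, about 0.22 kg (0.15 to 0.29). Already in a cell, stays there. Its point is the middle of the jar, 36 mm above its underside; z is the jar's upright axis.
- retaining_bar (a joint): Angle of the retaining bar (rad). 0 = parked on its back stop behind the cells, the rod 50 degrees above the level of the hinge; grows as the bar swings up over the jars (straight up at 0.70) and down in front (level at 2.27) to its front stops at 2.705. Starts between 0 and 0.3. Stiff hinge: the bar stays where it is left; 2 to 4 N at the rod moves it.
- bar_mid (a point): Middle of the retaining bar's cross rod, on its axis; moves with the bar. The bar is a U of 8 mm steel rod: an arm at each end of the row of cells and a cross rod 336 mm long parallel to the tray's y, 64 mm from the hinge line, with a black rubber sleeve 12 mm in diameter and 120 mm long round its middle. On the front stops the rod lies at tray x = 52, z = 33 mm.
- bar_hinge (a point): Middle of the bar's hinge line (tray x = 110, y = 0, z = 60 mm); y is the hinge axis. The bar clears the jars as it swings only if they stand within about 15 mm of the back wall.
- tip_box: Bystander: closed grey and white tip box 85 x 125 x 62 mm, origin under its centre.
- dish_stack: Bystander: stack of four clear Petri dishes, 92 mm in diameter, 58 mm high, origin under its centre.
- spray_bottle: Bystander: white spray bottle, 72 mm in diameter, 205 mm high, origin under its centre.
- culture_flask: Bystander: clear flat culture flask lying down, about 152 x 83 x 36 mm, origin on its underside, 70 mm from the end opposite the cap; the cap points to its -x.
- tube_rack: Bystander: white wire-shelf tube rack 105 x 200 x 62 mm with six capped tubes up to 118 mm high, origin under its centre.
- pipette: Bystander: hand pipette lying down, 285 mm long along its x, about 26 mm high, origin on its underside 115 mm from the plunger's end.
Things that resemble listed ones, but are neither listed nor needed, are in the scene too. What is shaped like the part that bears jar_a_mid but red is not meant.

How it is judged:
By the outcome, as a careful person would: the job done as asked, in the order asked, and still so for the second after the job is handed in, with the robot touching nothing.
It also fails if it takes over 66 s, if anything falls off the work surface, if the arm or the gripper's body presses on something with over 40 N, if the wrist force passes 120 N, or if a joint passes its speed limit or range.

## Working session

There is one attempt and no reset: what is moved stays moved. The work goes in short steps, Python scripts to look and compute and a tool call to move; the robot and the scene stay as the last step left them, time stands still between calls to the robot, and variables do not carry over. Pictures are saved under pics/ and viewed, about 8 in all and at most 12, crops included, and the job is handed in when it is done.

Besides the shell and the picture viewer there is one more tool, called as name([rows], argument=value, ...), one row to a line, values as JSON. send_rows: Moves the arm, as the interface text tells. Its arguments: {"type":"object","properties":{"targets":{"type":"array","items":{"type":"array","items":{"type":"array","items":{"type":"number"}}}}},"required":["targets"]}

```bash
mkdir -p pics
cat > h.py <<'E'
from rig import *
import numpy as np, cv2
def und(f,u,v):
    K=np.array(f["intrinsics"]);x=(u-K[0,2])/K[0,0];y=(v-K[1,2])/K[1,1]
    rd=np.hypot(x,y);r=rd
    for _ in range(30): r=rd/(1+f["k1"]*r*r)
    s=r/rd if rd>0 else 1
    return np.array([x*s,y*s,1.])
def ray(f,u,v):
    T=np.array(f["extrinsics"]);return T[:3,3],T[:3,:3]@und(f,u,v)
def onz(f,u,v,z):
    o,d=ray(f,u,v);return o+d*(z-o[2])/d[2]
def proj(f,p):
    T=np.array(f["extrinsics"]);c=T[:3,:3].T@(np.array(p,float)-T[:3,3]);x,y=c[:2]/c[2];r2=x*x+y*y
    K=np.array(f["intrinsics"]);s=1+f["k1"]*r2;return K[0,0]*x*s+K[0,2],K[1,1]*y*s+K[1,2]
E
python3 - <<'E'
from h import *
for n in("top","scene"):
    f=grab_frame(n);cv2.imwrite(f"pics/{n}0.png",f["img"]);np.save(f"{n}0.npy",f,allow_pickle=True)
    print(n,f["k1"],np.round(f["extrinsics"],2).tolist(),np.round(f["intrinsics"],1).tolist())
o=get_obs();print(o)
E
```

```text
top -0.06696500539403999 [[0.03, -0.99, 0.12, 426.51], [-1.0, -0.03, -0.01, -10.43], [0.01, -0.12, -0.99, 1338.43], [0.0, 0.0, 0.0, 1.0]] [[429.3, 0.0, 323.1], [0.0, 429.3, 199.6], [0.0, 0.0, 1.0]]
scene -0.13045488474234795 [[0.67, 0.43, -0.61, 1443.21], [0.74, -0.37, 0.56, -835.6], [0.01, -0.83, -0.56, 915.39], [0.0, 0.0, 0.0, 1.0]] [[499.5, 0.0, 322.0], [0.0, 499.5, 201.7], [0.0, 0.0, 1.0]]
{'time': 0.1, 'q': array([-1.33980602e+00,  2.59283838e-01,  1.53593469e+00, -4.47496278e-06,
        1.34801654e+00, -2.02809480e-01]), 'qd': array([ 0.00062653, -0.00154144, -0.00295861, -0.00101556,  0.00051039,
       -0.00159011]), 'joint_torque': array([ 2.15014916e-03, -4.46968210e+01, -2.91248381e+01, -2.50930170e-04,
        6.30624098e-03,  1.09823361e-05]), 'eef_pos': array([ 231.08459191, -498.5924188 ,  230.56608116]), 'orientation': array([ 9.76568858e-01,  2.15203605e-01, -1.37523423e-05, -8.21095887e-04]), 'contact_force': array([ 0.11164195,  0.36906156, -0.23210646]), 'wrist_torque': array([0.01133515, 0.01766947, 0.0332311 ]), 'opening': 85.4937292659305}
```

View pics/top0.png

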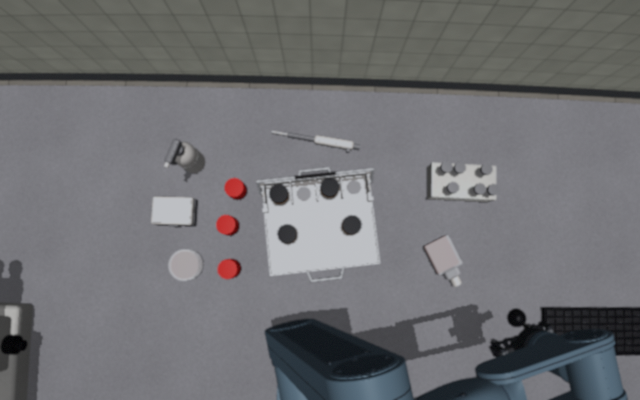

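View pics/scene0.png

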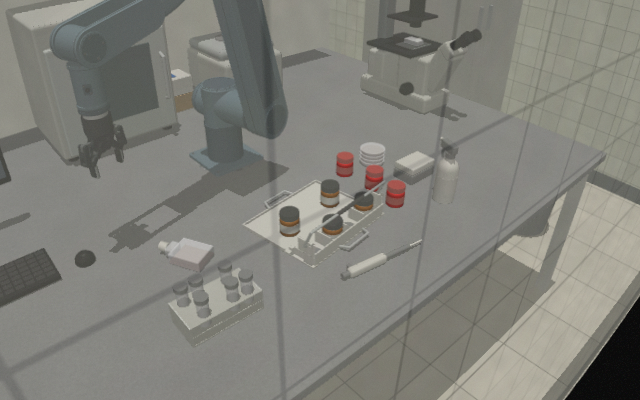

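The top view shows jars in cell 1 (279,194) and cell 3 (330,188), and grey dots in cell 2 (304,194) and cell 4 (353,187). The loose jars are at (288,234) and (351,225). The bar is parked at the back, and red decoys stand to the left.

```bash
cat > m.py <<'E'
from h import *
f=np.load("top0.npy",allow_pickle=True).item();im=f["img"]
g=im.max(2)
m=((g<50)*255).astype(np.uint8);m[:, :255]=0;m[:,390:]=0;m[:175]=0;m[260:]=0
n,l,s,c=cv2.connectedComponentsWithStats(m)
for i in range(1,n):
    if s[i,4]>60: print("cap",c[i].round(1),s[i],onz(f,*c[i],77).round(1))
# tray bright outline
w=((im.min(2)>135)*255).astype(np.uint8);w[:,:250]=0;w[:,395:]=0;w[:160]=0;w[290:]=0
n,l,s,c=cv2.connectedComponentsWithStats(w);i=1+np.argmax(s[1:,4]);print(s[i])
ct=cv2.findContours(((l==i)*255).astype(np.uint8),0,2)[0];ct=max(ct,key=cv2.contourArea)
h=cv2.convexHull(ct);q=cv2.approxPolyDP(h,6,True)[:,0];print([(p.tolist(),onz(f,*p,12).round(1).tolist()) for p in q])
for d in((304,194),(353,187)): print("dot~",onz(f,*d,5).round(1))
cv2.imwrite("pics/topc.png",cv2.resize(im[160:290,245:395],None,fx=5,fy=4.6,interpolation=2))
E
python3 m.py
```

```text
[ 261  168  120  114 8894]
[([373, 168], [697.5, -175.0, 12.0]), ([380, 263], [401.5, -200.4, 12.0]), ([335, 279], [349.6, -63.3, 12.0]), ([270, 276], [353.3, 135.2, 12.0]), ([261, 185], [633.3, 174.9, 12.0])]
dot~ [609.6  39.8   5. ]
dot~ [ 636.2 -113.5    5. ]
```

View pics/topc.png

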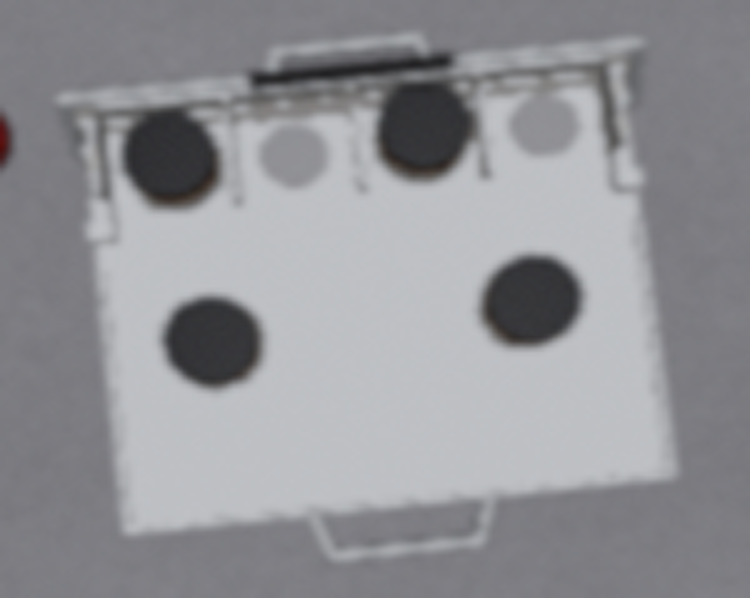

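```bash
cat > m2.py <<'E'
from h import *
f=np.load("top0.npy",allow_pickle=True).item();im=f["img"];ft=f
def caps(f,x0,x1,y0,y1,th=75):
    m=((f["img"].max(2)<th)*255).astype(np.uint8);k=np.zeros_like(m);k[y0:y1,x0:x1]=m[y0:y1,x0:x1]
    k=cv2.morphologyEx(k,2,np.ones((5,5)))
    n,l,s,c=cv2.connectedComponentsWithStats(k);return [(c[i],s[i]) for i in range(1,n) if s[i,4]>60]
for c,s in caps(f,262,375,178,260): print("cap",c.round(1),s,onz(f,*c,76).round(1))
z=im.max(2)[180:205].astype(int)
m=np.zeros(im.shape[:2],np.uint8);gi=cv2.GaussianBlur(im.max(2),(3,3),0)
m[180:202,290:365]=((gi>125)&(gi<172))[180:202,290:365]*255
m=cv2.morphologyEx(m,2,np.ones((5,5),np.uint8));n,l,s,c=cv2.connectedComponentsWithStats(m)
for i in range(1,n): print("dot",c[i].round(1),s[i],onz(f,*c[i],5).round(1))
L=onz(f,269.6,275.9,10)[:2];R=onz(f,380.4,263.9,10)[:2]
e=L-R;print("front",L,R,np.linalg.norm(e),"yaw",np.arctan2(-e[0],e[1]))
y=np.arctan2(-e[0],e[1]);Rm=np.array([[np.cos(y),-np.sin(y)],[np.sin(y),np.cos(y)]])
print("origin",(L+R)/2+Rm@[140,0])
E
python3 m2.py
```

```text
cap [329.2 187.1] [321 178  18  19 280] [622.7 -37.2  76. ]
cap [278.7 193.6] [271 184  17  20 273] [598.9 112.2  76. ]
cap [350.8 225. ] [343 217  17  17 241] [ 511.5 -103.7   76. ]
cap [287.1 233.9] [279 226  17  17 240] [480.3  82.8  76. ]
dot [353.2 186.4] [347 180  13  14 152] [ 638.1 -114.     5. ]
dot [303.2 191.8] [297 183  13  17 172] [616.7  42.5   5. ]
front [353.45968037 136.70214607] [ 398.76247438 -201.91515603] 341.63433730050866 yaw 0.13299783134224116
origin [514.87471182 -14.04165224]
```

send_rows([
  [[85,40,60,0,0,0,-0.05],[85,80,115,0,0,0,-0.1],[85,120,170,0,0,0,-0.15],[85,160,225,-10,0,0,-0.2],[85,200,280,-20,0,0,-0.25],[85,240,335,-40,0,0,-0.3],[85,265,370,-50,0,0,-0.3],[85,281,394,-60,0,0,-0.3],[85,281,394,-60,0,0,-0.3],[85,281,394,-60,0,0,-0.3],[85,281,394,-60,0,0,-0.3],[85,281,394,-60,0,0,-0.3],[85,281,394,-60,0,0,-0.3],[85,281,394,-60,0,0,-0.3]],
])

```text
time: 1.5
eef_pos: [511.7, -105.9, 170.9]
orientation: [0.998, 0.066, 0.0, -0.001]
contact_force: [-0.0, 0.5, -0.9]
opening: 85.0
```

Run:
```python
from h import *
o=get_obs();print(o["eef_pos"],o["orientation"],o["contact_force"],o["q"])
f=grab_frame("wrist");cv2.imwrite("pics/w1.png",f["img"]);np.save("w1.npy",f,allow_pickle=True)
print(np.round(f["extrinsics"],2).tolist(),f["k1"])
```

```text
[ 511.66858365 -105.88861626  170.88704826] [ 9.97825763e-01  6.59041143e-02  2.49894286e-04 -5.76518793e-04] [-0.01553981  0.51530046 -0.90819686] [-4.18611750e-01  2.59190011e-01  1.68968477e+00  1.34828510e-03
  1.19281304e+00  1.01978308e+00]
[[0.13, -0.94, -0.3, 590.59], [-0.99, -0.13, -0.04, -95.7], [0.0, 0.31, -0.95, 313.09], [0.0, 0.0, 0.0, 1.0]] -0.00875532011006082
```

View pics/w1.png

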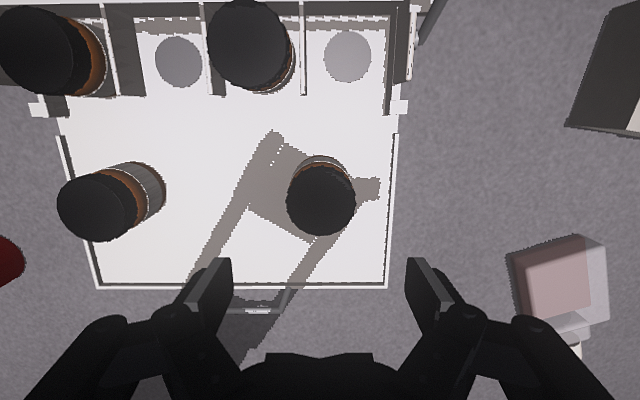

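The wrist view shows everything clearly: front inner corners at (99,287) and (387,287), dots at (179,62) and (347,56), caps at (321,199), (100,207), (248,44).

```bash
cat > m3.py <<'E'
from h import *
f=np.load("w1.npy",allow_pickle=True).item();g=f["img"].max(2)
m=((g<58)*255).astype(np.uint8);m[245:]=0;m=cv2.morphologyEx(m,2,cv2.getStructuringElement(2,(21,21)))
n,l,s,c=cv2.connectedComponentsWithStats(m)
for i in range(1,n):
    if 2000<s[i,4]<9000:
        ct=cv2.findContours(((l==i)*255).astype(np.uint8),0,2)[0][0];e=cv2.fitEllipse(ct)
        print("cap",np.round(e[0],1),np.round(e[1],1),onz(f,*e[0],77).round(1))
for n,p in dict(dot2=(179,62),dot4=(347,56)).items(): print(n,onz(f,*p,5).round(1))
D=[onz(f,99,287,10)[:2],onz(f,387,287,10)[:2]];print(D,np.linalg.norm(D[0]-D[1]))
for p in [(118,95),(208,94),(303,93)]: print("divfront floor",onz(f,*p,5).round(1))
yw=.134;R=np.array([[np.cos(yw),-np.sin(yw)],[np.sin(yw),np.cos(yw)]]);O=np.array([514.,-13])
for n,p in dict(c2=(110,39),c4=(110,-117),d1=(72,78),d2=(72,0),d3=(72,-78),fl=(-138,168),fr=(-138,-168)).items(): print(n,(O+R@p).round(1))
E
python3 m3.py
```

```text
cap [239.   34.9] [62.5 79.7] [629.1 -34.2  77. ]
cap [650.5  42.8] [ 92.  108.2] [ 663.8 -324.4   77. ]
cap [40.1 50.6] [ 79.3 109.1] [601.  106.7  77. ]
cap [319.  202.3] [62.7 69.8] [ 514.2 -106.1   77. ]
cap [ 94.3 207.6] [64.7 77.1] [484.9  78.9  77. ]
dot2 [610.9  39.2   5. ]
dot4 [ 636.5 -116.2    5. ]
[array([355.03202268, 132.69094758]), array([ 399.94511771, -201.46151023])] 337.1573092200742
divfront floor [573.7  98.3   5. ]
divfront floor [585.9  11.5   5. ]
divfront floor [598.8 -79.4   5. ]
c2 [617.8  40.3]
c4 [ 638.6 -114.3]
d1 [574.9  73.9]
d2 [585.4  -3.4]
d3 [595.8 -80.7]
fl [354.8 135.1]
fr [ 399.7 -197.9]
```

send_rows([
  [[85,1,1,-35,0,0,0],[85,1,1,-70,0,0,0],[85,1,1,-95,0,0,0],[85,1,1,-115,0,0,0],[85,1,1,-130,0,0,0],[85,1,1,-145,0,0,0],[85,1,1,-155,0,0,0],[85,1,1,-155,0,0,0],[63,1,1,-155,0,0,0],[63,1,1,-155,0,0,0],[63,1,1,-155,0,0,0],[63,1,1,-155,0,0,0],[63,1,1,-155,0,0,0],[63,1,1,-155,0,0,0]],
])

```text
time: 2.95
eef_pos: [513.3, -105.4, 16.5]
orientation: [0.998, 0.066, 0.001, -0.0]
contact_force: [0.0, -2.6, 3.8]
opening: 63.0
```

Run:
```python
from h import *
o=get_obs();print(o["eef_pos"],o["orientation"],o["contact_force"],o["opening"])
f=grab_frame("wrist");cv2.imwrite("pics/w2.png",f["img"])
```

```text
[ 513.29419847 -105.36759401   16.50621753] [ 9.97826153e-01  6.58942020e-02  9.58698733e-04 -6.20937117e-05] [ 0.02931171 -2.60617121  3.82924167] 62.97729388939457
```

View pics/w2.png

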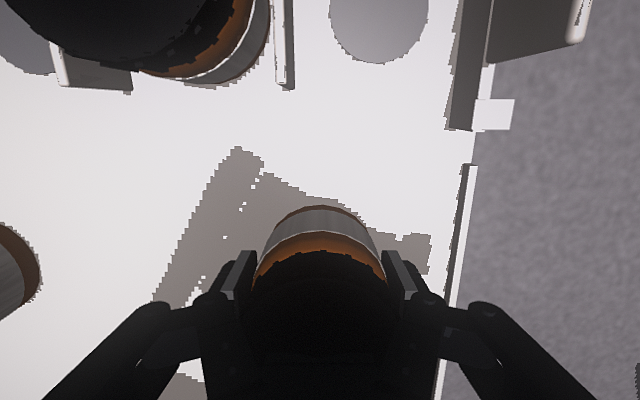

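The jar stands upright between the pads. I'll drag it sideways to the lane, then retreat.

send_rows([
  [[63,0.5,-4,0,0,0,0],[63,1,-8,0,0,0,0],[63,1.5,-12,0,0,0,0],[63,2.1,-16,0,0,0,0],[63,2.7,-20,0,0,0,0],[63,3.2,-24,0,0,0,0],[63,3.6,-27,0,0,0,0],[63,3.6,-27,0,0,0,0],[85,3.6,-27,0,0,0,0],[85,3.6,-27,0,0,0,0],[85,3.6,-27,0,0,0,0],[85,3.6,-27,0,0,0,0],[85,3.6,-27,0,0,0,0],[85,-16,-29.7,0,0,0,0],[85,-36,-32.3,0,0,0,0],[85,-61,-35.7,0,0,0,0],[30,-61,-35.7,0,0,0,0],[30,-61,-35.7,0,0,0,0],[30,-61,-35.7,0,0,0,0],[30,-61,-35.7,0,0,0,0]],
])

```text
time: 5.0
eef_pos: [453.3, -141.3, 16.6]
orientation: [0.998, 0.066, 0.001, 0.0]
contact_force: [-0.1, 0.4, -0.4]
opening: 30.2
```

send_rows([
  [[30,0,0,0,0,0,0],[30,0,0,0,0,0,0]],
])

```text
time: 5.2
eef_pos: [453.8, -141.3, 16.6]
orientation: [0.998, 0.066, 0.002, 0.0]
contact_force: [-0.4, -0.1, 0.1]
opening: 30.1
```

Run:
```python
from h import *
o=get_obs();print(o["eef_pos"],o["orientation"],o["contact_force"],o["opening"])
f=grab_frame("wrist");cv2.imwrite("pics/w3.png",f["img"])
g=f["img"].max(2);m=((g<58)*255).astype(np.uint8);m=cv2.morphologyEx(m,2,cv2.getStructuringElement(2,(21,21)))
n,l,s,c=cv2.connectedComponentsWithStats(m)
for i in range(1,n): print(s[i],c[i].round(),onz(f,*c[i],77).round(1))
```

```text
[ 453.79173768 -141.30454089   16.59298282] [9.97796992e-01 6.63220197e-02 1.56659244e-03 3.13123614e-04] [-0.38971382 -0.06112555  0.147953  ] 30.07223162001067
[  221   107   199   149 22403] [323. 179.] [ 512.9 -134.9   77. ]
[   61   281   517   119 35151] [319. 355.] [ 451.6 -141.8   77. ]
```

View pics/w3.png

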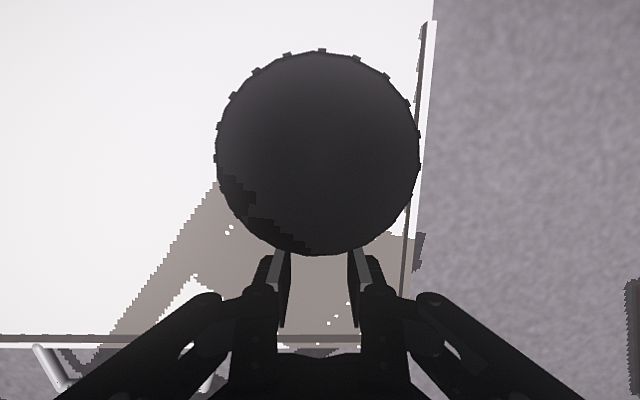

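send_rows([
  [[20,0,0,10,0,0,0],[20,8,1.5,10,0,0,0],[20,14,2.5,10,0,0,0],[20,20,3.5,10,0,0,0],[20,25,4.2,10,0,0,0],[20,30,5,10,0,0,0],[20,35,5.7,10,0,0,0],[20,40,6.4,10,0,0,0],[20,45,7,10,0,0,0],[20,50,7.7,10,0,0,0],[20,55,8.4,10,0,0,0],[20,60,9.1,10,0,0,0],[20,65,9.8,10,0,0,0],[20,70,10.4,10,0,0,0],[20,74,11,10,0,0,0],[20,78,11.5,10,0,0,0],[20,80,11.8,10,0,0,0],[20,80,11.8,10,0,0,0]],
])

```text
time: 7.05
eef_pos: [534.0, -129.5, 26.6]
orientation: [0.998, 0.066, 0.002, 0.0]
contact_force: [0.2, 0.6, -0.3]
opening: 19.6
```

Run:
```python
from h import *
o=get_obs();print(o["eef_pos"],o["orientation"],o["contact_force"],o["opening"])
f=grab_frame("wrist");cv2.imwrite("pics/w4.png",f["img"])
```

```text
[ 534.0447582  -129.47312059   26.62990745] [9.97796034e-01 6.63326918e-02 1.71435504e-03 3.29817140e-04] [ 0.23756774  0.5737125  -0.28544941] 19.56430158365698
```

View pics/w4.png

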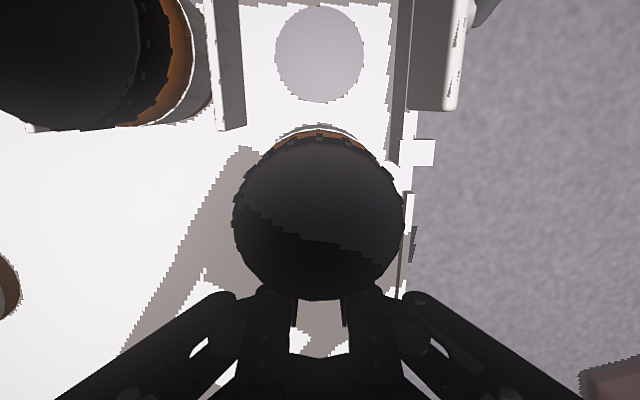

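The jar is centred in front of cell 4's dot (320,55) and cradled. I'll keep pushing.

send_rows([
  [[20,5,0.7,0,0,0,0],[20,10,1.3,0,0,0,0],[20,15,2,0,0,0,0],[20,20,2.7,0,0,0,0],[20,25,3.4,0,0,0,0],[20,30,4,0,0,0,0],[20,35,4.7,0,0,0,0],[20,40,5.4,0,0,0,0],[20,44,5.9,0,0,0,0],[20,48,6.5,0,0,0,0],[20,51,6.9,0,0,0,0],[20,54,7.3,0,0,0,0],[20,56,7.5,0,0,0,0],[20,58,7.8,0,0,0,0],[20,58,7.8,0,0,0,0]],
])

```text
time: 8.6
eef_pos: [592.2, -121.7, 26.7]
orientation: [0.998, 0.066, 0.002, 0.0]
contact_force: [-0.4, -0.4, -0.4]
opening: 19.8
```

send_rows([
  [[20,1.5,0.2,0,0,0,0],[20,3,0.4,0,0,0,0],[20,4,0.5,0,0,0,0],[20,4,0.5,0,0,0,0]],
])

```text
time: 9.0
eef_pos: [596.4, -121.2, 26.6]
orientation: [0.998, 0.066, 0.002, 0.0]
contact_force: [0.7, 0.5, -0.2]
opening: 19.9
```

send_rows([
  [[20,1,0.1,0,0,0,0],[20,2,0.3,0,0,0,0],[20,2,0.3,0,0,0,0]],
])

```text
time: 9.3
eef_pos: [598.4, -120.9, 26.6]
orientation: [0.998, 0.066, 0.002, 0.0]
contact_force: [-0.8, -0.3, -0.1]
opening: 20.4
```

Run:
```python
from h import *
o=get_obs();print(o["eef_pos"],o["orientation"],o["contact_force"],o["opening"])
f=grab_frame("wrist");cv2.imwrite("pics/w5.png",f["img"])
```

```text
[ 598.39426082 -120.8836197    26.62625675] [9.97796912e-01 6.63139384e-02 1.90593152e-03 3.87988963e-04] [-0.81171793 -0.26599406 -0.12486387] 20.391888082874942
```

View pics/w5.png

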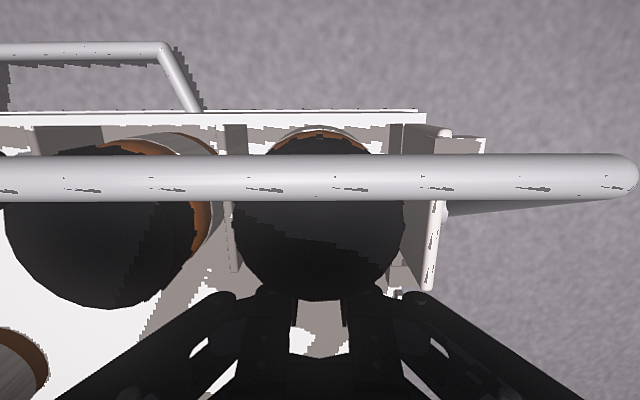

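The jar is inside cell 4, nearly at the back wall. I'll inch forward until the wall resists.

send_rows([
  [[20,1,0.1,0,0,0,0],[20,2,0.3,0,0,0,0],[20,2,0.3,0,0,0,0]],
])

```text
time: 9.65
eef_pos: [598.7, -120.7, 26.3]
orientation: [0.998, 0.066, 0.0, 0.0]
contact_force: [-6.8, -1.1, 1.6]
opening: 20.2
```

send_rows([
  [[20,1,0.1,0,0,0,0],[20,2,0.3,0,0,0,0],[20,2,0.3,0,0,0,0]],
])

```text
time: 9.95
eef_pos: [598.5, -120.5, 25.9]
orientation: [0.998, 0.066, -0.002, -0.0]
contact_force: [-8.5, -1.4, 2.4]
opening: 20.0
```

Jar b is firmly against the back wall (8 N). I'll retreat and go over jar a.

send_rows([
  [[20,-3,-0.4,0,0,0,0],[20,-15,-2,0,0,0,0],[20,-35,-5,0,0,0,0],[20,-60,-8,0,0,0,0],[20,-75,-10,30,0,0,0],[30,-85,-5,70,0,0,0],[50,-95,30,105,0,0,0],[85,-105,75,115,0,0,0],[85,-110,120,115,0,0,0],[85,-116,160,115,0,0,0],[85,-116,202,115,0,0,0],[85,-116,202,115,0,0,0],[85,-116,202,115,0,0,0],[85,-116,202,115,0,0,0]],
])

```text
time: 11.35
eef_pos: [482.9, 80.9, 141.0]
orientation: [0.998, 0.066, -0.002, -0.0]
contact_force: [0.5, -0.2, -0.8]
opening: 84.8
```

Run:
```python
from h import *
o=get_obs();print(o["eef_pos"],o["orientation"],o["contact_force"],o["opening"])
f=grab_frame("wrist");cv2.imwrite("pics/w6.png",f["img"]);g=f["img"].max(2)
m=((g<58)*255).astype(np.uint8);m[:100]=0;m[:,:180]=0;m[:,460:]=0;m=cv2.morphologyEx(m,2,cv2.getStructuringElement(2,(31,31)))
n,l,s,c=cv2.connectedComponentsWithStats(m)
for i in range(1,n): print(s[i],c[i].round(),onz(f,*c[i],77).round(1))
print(proj(f,(482.5,81,77)))
```

```text
[482.94798068  80.93475881 140.98814556] [ 9.97825577e-01  6.58899293e-02 -1.62133945e-03 -7.79490164e-05] [ 0.46347677 -0.23856277 -0.80014776] 84.7875757654366
[ 277  177   77   78 4680] [315. 216.] [484.4  83.6  77. ]
[  180   311   280    89 15293] [320. 369.] [341.8  61.   77. ]
(np.float64(318.0037389285525), np.float64(218.39807713248547))
```

View pics/w6.png

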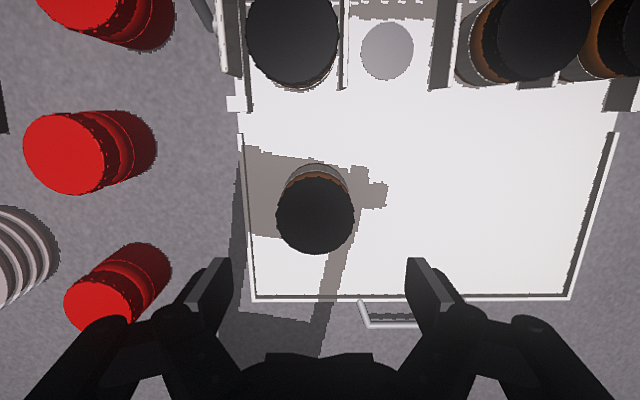

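The view confirms jar a is under the gripper at (315,216), with no red jar near the fingers.

send_rows([
  [[85,1,2,-35,0,0,0],[85,1,2,-60,0,0,0],[85,1,2,-80,0,0,0],[85,1,2,-95,0,0,0],[85,1,2,-110,0,0,0],[85,1,2,-120,0,0,0],[85,1,2,-125,0,0,0],[85,1,2,-125,0,0,0],[63,1,2,-125,0,0,0],[63,1,2,-125,0,0,0],[63,1,2,-125,0,0,0],[63,1,2,-125,0,0,0],[63,1,2,-125,0,0,0],[63,1,2,-125,0,0,0]],
])

```text
time: 12.8
eef_pos: [484.2, 82.6, 17.0]
orientation: [0.998, 0.066, -0.001, 0.0]
contact_force: [-2.5, -0.2, 5.5]
opening: 63.2
```

send_rows([
  [[63,0.5,-4,0,0,0,0],[63,1.1,-8,0,0,0,0],[63,1.6,-12,0,0,0,0],[63,2.2,-16,0,0,0,0],[63,2.7,-20,0,0,0,0],[63,3.2,-24,0,0,0,0],[63,3.8,-28,0,0,0,0],[63,4.3,-32,0,0,0,0],[63,4.9,-36,0,0,0,0],[63,5.4,-40,0,0,0,0],[63,5.9,-44,0,0,0,0],[63,6.5,-48,0,0,0,0],[63,7,-52,0,0,0,0],[63,7.6,-56,0,0,0,0],[63,8,-59,0,0,0,0],[63,8.2,-61,0,0,0,0],[63,8.2,-61,0,0,0,0]],
])

```text
time: 14.5
eef_pos: [492.8, 21.1, 17.1]
orientation: [0.998, 0.065, -0.001, 0.0]
contact_force: [-0.1, 2.4, 4.5]
opening: 63.2
```

send_rows([
  [[85,0,0,0,0,0,0],[85,0,0,0,0,0,0],[85,0,0,0,0,0,0],[85,0,0,0,0,0,0],[85,0,0,0,0,0,0],[85,-20,-2.7,0,0,0,0],[85,-40,-5.3,0,0,0,0],[85,-64,-8.6,0,0,0,0],[20,-64,-8.6,10,0,0,0],[20,-64,-8.6,10,0,0,0],[20,-64,-8.6,10,0,0,0],[20,-64,-8.6,10,0,0,0],[20,-64,-8.6,10,0,0,0],[20,-64,-8.6,10,0,0,0]],
])

```text
time: 15.9
eef_pos: [429.0, 12.6, 26.9]
orientation: [0.998, 0.065, -0.001, 0.0]
contact_force: [-0.8, 0.2, 0.0]
opening: 20.0
```

Run:
```python
from h import *
o=get_obs();print(o["eef_pos"],o["orientation"],o["contact_force"],o["opening"])
f=grab_frame("wrist");cv2.imwrite("pics/w7.png",f["img"]);g=f["img"].max(2)
m=((g<58)*255).astype(np.uint8);m=cv2.morphologyEx(m,2,cv2.getStructuringElement(2,(61,61)))
n,l,s,c=cv2.connectedComponentsWithStats(m)
for i in range(1,n): print(s[i],c[i].round(),onz(f,*c[i],77).round(1))
yw=.134;R=np.array([[np.cos(yw),-np.sin(yw)],[np.sin(yw),np.cos(yw)]]);O=np.array([514.,-14.3])
print("tcp tray",R.T@(o["eef_pos"][:2]-O))
for i in range(1,n): print(R.T@(onz(f,*c[i],77)[:2]-O))
```

```text
[428.95762491  12.55542977  26.9233989 ] [ 9.97853596e-01  6.54759251e-02 -1.04985145e-03  4.35181632e-05] [-0.76129299  0.19765594  0.00513742] 19.980766884707247
[  231   108   165   140 17764] [315. 178.] [486.1  20.9  77. ]
[  208   295   223   105 16457] [319. 352.] [418.2  10.8  77. ]
[  78  334  125   66 5781] [147. 374.] [398.3  77.1  77. ]
[ 436  335  123   65 5627] [491. 374.] [415.9 -58.6  77. ]
tcp tray [-80.69213867  37.97628769]
[-22.96006606  38.63515618]
[-91.54303824  37.64320036]
[-102.44687492  106.03301814]
[-103.14754932  -30.75250147]
```

send_rows([
  [[20,8,1.7,0,0,0,0],[20,14,2.7,0,0,0,0],[20,19,3.5,0,0,0,0],[20,24,4.2,0,0,0,0],[20,29,4.8,0,0,0,0],[20,34,5.5,0,0,0,0],[20,39,6.2,0,0,0,0],[20,44,6.9,0,0,0,0],[20,49,7.5,0,0,0,0],[20,54,8.2,0,0,0,0],[20,59,8.9,0,0,0,0],[20,64,9.6,0,0,0,0],[20,69,10.2,0,0,0,0],[20,74,10.9,0,0,0,0],[20,79,11.6,0,0,0,0],[20,83,12.1,0,0,0,0],[20,85,12.4,0,0,0,0],[20,85,12.4,0,0,0,0]],
])

```text
time: 17.75
eef_pos: [514.3, 24.9, 27.0]
orientation: [0.998, 0.065, -0.001, 0.0]
contact_force: [0.5, -0.0, 0.8]
opening: 19.7
```

Run:
```python
from h import *
o=get_obs();print(o["eef_pos"],o["contact_force"],o["opening"])
f=grab_frame("wrist");cv2.imwrite("pics/w8.png",f["img"])
yw=.134;R=np.array([[np.cos(yw),-np.sin(yw)],[np.sin(yw),np.cos(yw)]]);O=np.array([514.,-14.3])
print("tcp tray",R.T@(o["eef_pos"][:2]-O))
```

```text
[514.31700187  24.93974645  26.96719847] [ 0.48567509 -0.00670582  0.83069433] 19.711794439187315
tcp tray [ 5.55656441 38.8456276 ]
```

View pics/w8.png

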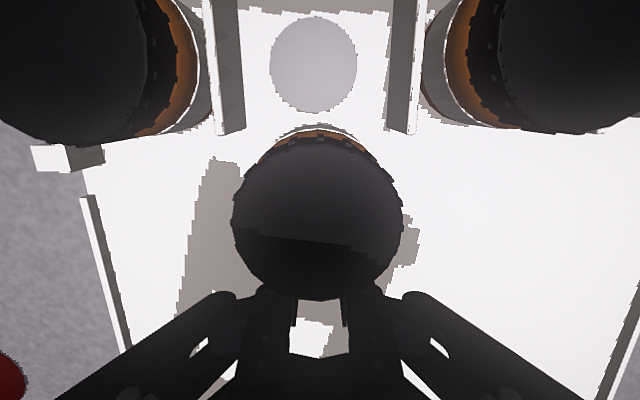

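The jar is cradled, lined up with cell 2 (dot at (314,64), jar centre at column 318).

send_rows([
  [[20,5,0.9,0,0,0,0],[20,10,1.8,0,0,0,0],[20,15,2.7,0,0,0,0],[20,20,3.5,0,0,0,0],[20,25,4.2,0,0,0,0],[20,30,4.9,0,0,0,0],[20,35,5.6,0,0,0,0],[20,40,6.3,0,0,0,0],[20,44,6.8,0,0,0,0],[20,48,7.4,0,0,0,0],[20,51,7.8,0,0,0,0],[20,54,8.2,0,0,0,0],[20,56,8.5,0,0,0,0],[20,58,8.8,0,0,0,0],[20,60,9,0,0,0,0],[20,60,9,0,0,0,0]],
])

```text
time: 19.4
eef_pos: [574.5, 34.0, 27.0]
orientation: [0.998, 0.065, -0.001, 0.0]
contact_force: [0.5, 0.3, 1.2]
opening: 20.2
```

send_rows([
  [[20,1,0.1,0,0,0,0],[20,2,0.3,0,0,0,0],[20,3,0.4,0,0,0,0],[20,3,0.4,0,0,0,0]],
])

```text
time: 19.8
eef_pos: [577.6, 34.4, 27.0]
orientation: [0.998, 0.065, -0.001, 0.0]
contact_force: [-0.5, 0.1, 0.3]
opening: 19.7
```

send_rows([
  [[20,1,0.1,0,0,0,0],[20,2,0.3,0,0,0,0],[20,2,0.3,0,0,0,0]],
])

```text
time: 20.1
eef_pos: [579.3, 34.7, 27.0]
orientation: [0.998, 0.066, -0.001, 0.0]
contact_force: [-2.9, -0.2, 0.8]
opening: 20.0
```

send_rows([
  [[20,1,0.1,0,0,0,0],[20,2,0.3,0,0,0,0],[20,2,0.3,0,0,0,0]],
])

```text
time: 20.4
eef_pos: [579.5, 34.8, 26.8]
orientation: [0.998, 0.066, -0.003, 0.0]
contact_force: [-6.8, -3.3, 5.2]
opening: 20.2
```

send_rows([
  [[20,-3,-0.4,0,0,0,0],[20,-15,-2,0,0,0,0],[20,-35,-5,0,0,0,0],[20,-60,-8,0,0,0,0],[20,-100,-13,30,0,0,0],[0,-130,-25,70,0,0,0],[0,-140,-35,115,0,0,0],[0,-140,-40,160,0,0,0],[0,-140,-45,195,0,0,0],[0,-140,-45,195,0,0,0],[0,-140,-45,195,0,0,0]],
])

```text
time: 21.5
eef_pos: [440.3, -10.4, 222.7]
orientation: [0.998, 0.065, -0.001, 0.001]
contact_force: [-0.8, 0.9, 0.2]
opening: 0.2
```

Run:
```python
from h import *
o=get_obs();print(o["eef_pos"],o["orientation"],o["contact_force"],o["opening"])
f=grab_frame("wrist");np.save("w9.npy",f,allow_pickle=True)
s=grab_frame("scene");np.save("s9.npy",s,allow_pickle=True)
c=cv2.resize(s["img"][150:280,230:430],None,fx=4,fy=4)[:,:800]
a=cv2.resize(f["img"],(400,250));cv2.imwrite("pics/w9.png",np.vstack([cv2.resize(f["img"][:,:],(560,350)),cv2.resize(s["img"][170:260,240:400],(560,250))]))
```

```text
[440.30777365 -10.44522219 222.7222598 ] [ 9.97852551e-01  6.54871979e-02 -1.17278718e-03  5.81048265e-04] [-0.76434773  0.85229076  0.24399964] 0.16257742206328932
```

View pics/w9.png

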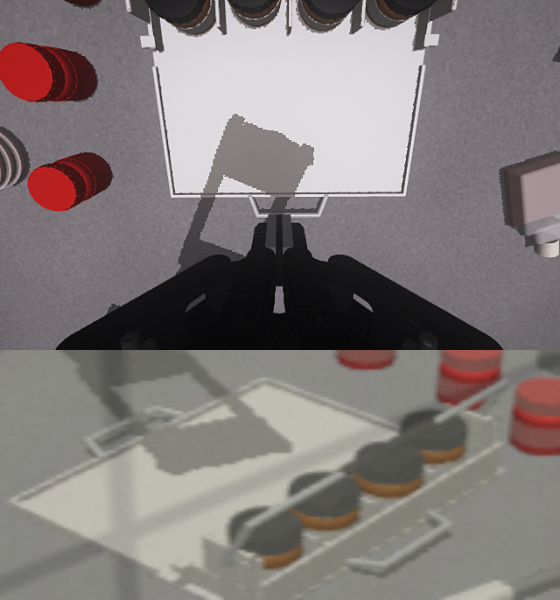

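All four jars stand upright in the row, with caps on. Next I'll get the bar angle from the sleeve's ray in the first top picture, crossed with the hinge circle.

Run:
```python
from h import *
f=np.load("top0.npy",allow_pickle=True).item();g=f["img"].max(2)
m=np.zeros_like(g);m[168:182,292:340]=(g[168:182,292:340]<80)*255
n,l,s,c=cv2.connectedComponentsWithStats(m);
yw=.134;R=np.array([[np.cos(yw),-np.sin(yw)],[np.sin(yw),np.cos(yw)]]);O=np.array([514.,-14.3])
for i in range(1,n): print(s[i],c[i])
uv=(315.2,174.8)
for t in np.arange(0,.41,.05):
    ph=np.radians(50)+t;z=60+64*np.sin(ph);x=110+64*np.cos(ph)
    print(round(t,2),round(x,1),round(z,1),(R.T@(onz(f,*uv,z)[:2]-O)).round(1))
for p in((175,0),(60,0),(50,0)): print(p,(O+R@p).round(1))
```

```text
[296 172  39   7 106] [314.99056604 174.75471698]
[323 178  14   4  49] [329.14285714 179.6122449 ]
0.0 151.1 109.0 [139.9   0.7]
0.05 148.6 111.0 [139.6   0.8]
0.1 146.0 112.9 [139.2   0.8]
0.15 143.3 114.6 [138.9   0.8]
0.2 140.6 116.2 [138.6   0.8]
0.25 137.7 117.7 [138.3   0.8]
0.3 134.8 119.0 [138.1   0.9]
0.35 131.8 120.2 [137.9   0.9]
0.4 128.8 121.2 [137.7   0.9]
(175, 0) [687.4   9.1]
(60, 0) [573.5  -6.3]
(50, 0) [563.6  -7.6]
```

send_rows([
  [[0,40,3,0,0,0,0],[0,80,6,0,0,0,0],[0,120,9,-10,0,0,0],[0,160,12,-20,0,0,0],[0,200,16,-30,0,0,0],[0,230,18,-40,0,0,0],[0,252,20,-40,0,0,0],[0,252,20,-40,0,0,0],[0,252,20,-40,0,0,0],[0,252,20,-70,0,0,0],[0,252,20,-100,0,0,0],[0,252,20,-123,0,0,0],[0,252,20,-123,0,0,0],[0,252,20,-123,0,0,0]],
])

```text
time: 23.0
eef_pos: [690.1, 10.1, 98.0]
orientation: [0.998, 0.066, -0.004, -0.0]
contact_force: [0.2, -0.3, 0.8]
opening: 0.1
```

send_rows([
  [[0,-6,-0.8,0,0,0,0],[0,-12,-1.6,0,0,0,0],[0,-18,-2.4,1,0,0,0],[0,-22,-3,2,0,0,0],[0,-26,-3.5,3,0,0,0],[0,-30,-4,4.5,0,0,0],[0,-34,-4.6,6,0,0,0],[0,-34,-4.6,6,0,0,0]],
])

```text
time: 23.8
eef_pos: [656.3, 5.4, 104.9]
orientation: [0.998, 0.066, -0.003, -0.0]
contact_force: [3.1, 0.4, 2.4]
opening: -0.1
```

```bash
cat > bar.py <<'E'
from h import *
o=get_obs();print(o["eef_pos"],o["contact_force"])
yw=.134;R=np.array([[np.cos(yw),-np.sin(yw)],[np.sin(yw),np.cos(yw)]]);O=np.array([514.,-14.3])
print("tcp tray",(R.T@(o["eef_pos"][:2]-O)).round(1))
E
python3 bar.py
```

```text
[656.31801664   5.39937551 104.89661863] [3.10071112 0.36815482 2.39495062]
tcp tray [143.7   0.5]
```

The rod is in contact (3 N, as expected). I'll follow the arc over the jars.

send_rows([
  [[0,-5,-0.7,2,0,0,0],[0,-10,-1.3,3.5,0,0,0],[0,-15,-2,4.5,0,0,0],[0,-20,-2.7,4.5,0,0,0],[0,-25,-3.4,4,0,0,0],[0,-30,-4,3,0,0,0],[0,-35,-4.7,1.5,0,0,0],[0,-40,-5.4,-0.5,0,0,0],[0,-45,-6,-2,0,0,0],[0,-50,-6.7,-5,0,0,0],[0,-55,-7.4,-8,0,0,0],[0,-59,-7.9,-11,0,0,0],[0,-63,-8.5,-15,0,0,0],[0,-63,-8.5,-15,0,0,0]],
])

```text
time: 25.2
eef_pos: [592.0, -3.0, 89.0]
orientation: [0.998, 0.066, -0.005, -0.0]
contact_force: [-1.0, -0.2, 0.3]
opening: -0.3
```

```bash
python3 bar.py
python3 - <<'E'
from h import *
f=grab_frame("top");g=f["img"].max(2)
np.save("t10.npy",f,allow_pickle=True)
f=grab_frame("wrist");s=grab_frame("scene")
cv2.imwrite("pics/w10.png",np.vstack([cv2.resize(f["img"],(560,350)),cv2.resize(s["img"][150:260,240:400],(560,250))]))
E
```

```text
[591.99834628  -3.01178467  88.97448363] [-0.969994   -0.15991151  0.32594262]
tcp tray [78.8  0.8]
```

View pics/w10.png

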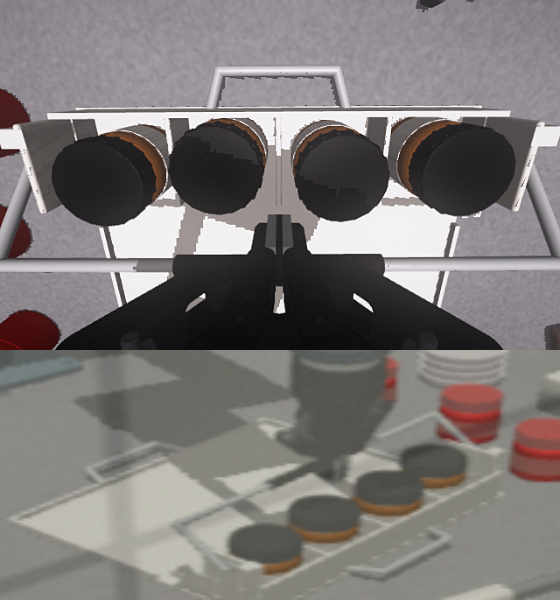

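The bar is in front of the jars, with all caps on. I'll back off, rise over the rod and press it down.

send_rows([
  [[0,4,0.5,0,0,0,0],[0,5,0.7,15,0,0,0],[0,5,0.7,45,0,0,0],[0,0,0,60,0,0,0],[0,-12,-1.6,60,0,0,0],[0,-20,-2.7,60,0,0,0],[0,-20,-2.7,60,0,0,0],[0,-20,-2.7,40,0,0,0],[0,-20,-2.7,28,0,0,0],[0,-20,-2.7,20,0,0,0],[0,-21,-2.8,15,0,0,0],[0,-22,-3,10,0,0,0],[0,-24,-3.2,5,0,0,0],[0,-25,-3.4,0,0,0,0],[0,-25,-3.4,0,0,0,0]],
])

```text
time: 26.85
eef_pos: [567.7, -6.4, 89.1]
orientation: [0.998, 0.066, -0.004, -0.0]
contact_force: [0.5, 0.2, -1.0]
opening: -0.0
```

```bash
python3 bar.py
```

```text
[567.65191728  -6.37581124  89.08087493] [ 0.46224117  0.21636007 -0.95875254]
tcp tray [54.2  0.7]
```

send_rows([
  [[0,-2,-0.3,-5,0,0,0],[0,-4,-0.5,-10,0,0,0],[0,-5,-0.7,-15,0,0,0],[0,-6,-0.8,-20,0,0,0]],
])

```text
time: 27.25
eef_pos: [561.5, -7.2, 68.6]
orientation: [0.998, 0.066, -0.004, -0.0]
contact_force: [0.7, 0.1, 0.2]
opening: 0.0
```

```bash
python3 bar.py
python3 - <<'E'
from h import *
yw=.134;R=np.array([[np.cos(yw),-np.sin(yw)],[np.sin(yw),np.cos(yw)]]);O=np.array([514.,-14.3])
f=grab_frame("scene");cv2.imwrite("pics/s11.png",f["img"])
for t in(140,150,160,170,180):
    a=np.radians(t);print(t,[tuple(np.round(proj(f,np.r_[O+R@[110+64*np.cos(a),y],60+64*np.sin(a)]),1)) for y in(-150,-100,100,150)])
g=f["img"].max(2).astype(int)
for y in(-150,-100,100,150):
    r=[]
    for t in range(120,210,3):
        a=np.radians(t);u,v=proj(f,np.r_[O+R@[110+64*np.cos(a),y],60+64*np.sin(a)]);r.append(int(g[int(round(v)),int(round(u))]))
    print(y,r)
E
```

```text
[561.51728781  -7.19164724  68.6368275 ] [0.73532203 0.13387737 0.21733486]
tcp tray [48.   0.7]
140 [(np.float64(294.6), np.float64(224.0)), (np.float64(306.8), np.float64(215.9)), (np.float64(350.7), np.float64(186.9)), (np.float64(360.6), np.float64(180.4))]
150 [(np.float64(292.9), np.float64(225.7)), (np.float64(305.1), np.float64(217.6)), (np.float64(348.9), np.float64(188.7)), (np.float64(358.7), np.float64(182.2))]
160 [(np.float64(291.7), np.float64(228.0)), (np.float64(303.9), np.float64(219.9)), (np.float64(347.6), np.float64(190.9)), (np.float64(357.4), np.float64(184.4))]
170 [(np.float64(291.0), np.float64(230.7)), (np.float64(303.1), np.float64(222.6)), (np.float64(346.7), np.float64(193.5)), (np.float64(356.4), np.float64(187.0))]
180 [(np.float64(290.9), np.float64(233.7)), (np.float64(302.9), np.float64(225.6)), (np.float64(346.3), np.float64(196.4)), (np.float64(356.0), np.float64(189.8))]
-150 [171, 174, 174, 169, 174, 174, 170, 174, 170, 171, 169, 170, 168, 169, 169, 170, 155, 157, 161, 148, 134, 185, 185, 172, 170, 161, 142, 178, 193, 192]
-100 [186, 186, 189, 184, 189, 189, 166, 166, 122, 122, 118, 118, 115, 138, 138, 167, 156, 154, 148, 134, 167, 190, 190, 190, 190, 191, 179, 167, 168, 112]
100 [139, 139, 138, 139, 138, 138, 139, 139, 139, 141, 138, 139, 137, 140, 138, 140, 151, 166, 163, 163, 139, 156, 170, 171, 169, 171, 179, 103, 78, 79]
150 [117, 132, 132, 140, 141, 140, 138, 141, 141, 140, 140, 137, 137, 140, 138, 145, 145, 154, 165, 150, 134, 133, 120, 88, 88, 67, 64, 65, 73, 82]
```

The scene image puts the rod at about 173-177°, following the tip. I'll press on down to the stops.

send_rows([
  [[0,0,0,-4,0,0,0],[0,0,0,-8,0,0,0],[0,0,0,-12,0,0,0],[0,1,0.1,-16,0,0,0],[0,2,0.2,-20,0,0,0],[0,3,0.4,-23,0,0,0],[0,3,0.4,-26,0,0,0],[0,4,0.5,-28,0,0,0],[0,4,0.5,-28,0,0,0]],
])

```text
time: 28.2
eef_pos: [564.7, -6.6, 39.4]
orientation: [0.998, 0.066, -0.005, -0.001]
contact_force: [1.0, 0.6, 0.0]
opening: 0.3
```

send_rows([
  [[0,0,0,-1,0,0,0],[0,0,0,-2,0,0,0],[0,0,0,-2,0,0,0]],
])

```text
time: 28.5
eef_pos: [564.9, -6.6, 38.7]
orientation: [0.998, 0.066, -0.005, -0.001]
contact_force: [-2.7, 0.9, 9.5]
opening: 0.1
```

send_rows([
  [[0,0,0,-1,0,0,0],[0,0,0,-2,0,0,0],[0,0,0,-2,0,0,0]],
])

```text
time: 28.8
eef_pos: [565.0, -6.6, 38.7]
orientation: [0.998, 0.066, -0.004, -0.0]
contact_force: [-4.7, 0.3, 13.7]
opening: 0.2
```

Firm stop at z = 38.7, where the stops should be (33 + 6 sleeve radius). I'll back away upwards and check.

send_rows([
  [[0,0,0,5,0,0,0],[0,0,0,20,0,0,0],[0,-5,0,50,0,0,0],[0,-30,-10,90,0,0,0],[0,-60,-50,130,0,0,0],[0,-90,-90,170,0,0,0],[0,-120,-130,190,0,0,0],[0,-140,-170,200,0,0,0],[0,-160,-200,200,0,0,0],[0,-180,-230,200,0,0,0],[0,-180,-230,200,0,0,0],[0,-180,-230,200,0,0,0]],
])

```text
time: 30.0
eef_pos: [384.5, -237.4, 238.8]
orientation: [0.998, 0.064, -0.004, -0.0]
contact_force: [-0.4, -0.1, 0.3]
opening: 0.2
```

```bash
python3 bar.py
python3 - <<'E'
from h import *
yw=.134;R=np.array([[np.cos(yw),-np.sin(yw)],[np.sin(yw),np.cos(yw)]]);O=np.array([514.,-14.3])
f=grab_frame("top");g=f["img"].max(2);np.save("t12.npy",f,allow_pickle=True)
m=np.zeros_like(g);m[175:260,262:378]=(g[175:260,262:378]<75)*255
n,l,s,c=cv2.connectedComponentsWithStats(m)
for i in range(1,n):
    if s[i,4]>40:
        z=33 if s[i,2]>25 else 77
        print(s[i],c[i].round(1),z,(R.T@(onz(f,*c[i],z)[:2]-O)).round(1))
s=grab_frame("scene");g=s["img"].max(2).astype(int)
for y in(-150,-100,-20,20,100,150):
    print(y,[int(g[int(round(v)),int(round(u))]) for u,v in (proj(s,np.r_[O+R@[110+64*np.cos(a),y],60+64*np.sin(a)]) for a in np.radians(range(160,215,3)))])
# bystander change vs first pictures
a=np.load("top0.npy",allow_pickle=True).item()["img"];d=cv2.absdiff(a,f["img"]).max(2)
for nm,(x0,x1,y0,y1) in dict(spray=(160,205,132,182),tip=(148,200,190,232),dish=(162,208,244,285),reds=(212,250,172,284),flask=(420,470,232,290),rack=(425,500,155,206),pip=(266,362,125,160)).items(): print(nm,int((d[y0:y1,x0:x1]>40).sum()))
cv2.imwrite("pics/f.png",np.vstack([cv2.resize(f["img"][150:290,240:400],(640,560)),]))
E
```

```text
[ 384.47762356 -237.35629003  238.79051895] [-0.36271322 -0.14875694  0.25154897]
tcp tray [-158.2 -203.8]
[346 175  20  19 279] [354.9 183.5] 77 [ 107.3 -114.6]
[295 179  17  20 269] [302.9 188.7] 77 [108.1  41. ]
[321 178  18  20 271] [329.3 187.5] 77 [103.4 -37.4]
[270 184  18  20 271] [278.7 193.7] 77 [100.7 114.1]
[300 205  37   5  65] [317.8 207. ] 33 [53.7  2.4]
-150 [168, 167, 171, 171, 177, 184, 189, 190, 190, 190, 190, 191, 191, 183, 174, 150, 135, 161, 152]
-100 [165, 167, 167, 168, 168, 171, 176, 184, 188, 189, 189, 189, 188, 175, 154, 103, 99, 111, 78]
-20 [186, 186, 178, 171, 170, 169, 168, 170, 173, 181, 181, 179, 160, 123, 90, 84, 80, 79, 79]
20 [191, 188, 190, 185, 179, 171, 170, 163, 168, 172, 180, 186, 157, 93, 84, 85, 84, 83, 84]
100 [137, 137, 137, 143, 170, 140, 149, 172, 171, 169, 169, 168, 171, 170, 106, 84, 82, 85, 86]
150 [138, 138, 138, 140, 138, 138, 139, 137, 130, 117, 87, 66, 65, 66, 71, 82, 83, 81, 81]
spray 0
tip 0
dish 0
reds 0
flask 1584
rack 0
pip 0
```

Everything checks out except the flask region, which the arm probably hides in the top view. I'll compare it in the scene view.

Run:
```python
from h import *
a=np.load("scene0.npy",allow_pickle=True).item()["img"];f=grab_frame("scene")["img"]
d=cv2.absdiff(a,f).max(2)[236:272,155:218]
print((d>40).sum(),d.size,np.argwhere(d>40).mean(0) if (d>40).any() else "")
t=np.load("t12.npy",allow_pickle=True).item()["img"][232:290,420:470]
print("mean colour in top flask region",t.reshape(-1,3).mean(0),np.load("top0.npy",allow_pickle=True).item()["img"][232:290,420:470].reshape(-1,3).mean(0))
```

```text
0 2268 
mean colour in top flask region [116.17551724 104.99137931  91.94862069] [138.60068966 134.50758621 136.63172414]
```

The flask is unchanged in the scene view; the arm's blue was only hiding it from above.

```bash
python3 -c "
from rig import *
print(job_done())"
```

```text
the job is handed in; nothing more can be done
None
```

I slid both loose jars along the tray floor to the back of the empty cells, 2 and 4, and swung the retaining bar over and down onto its stops. I handed the job in at about 30 s of the 66 s allowed. The gripper moved each jar sideways between loosely open fingers, then pushed it from the front until the back wall resisted (about 7–9 N).

**Last checks**
- **Loaded jars:** they measure at tray (108, 41) and (107, −115) mm, within about 3 mm of the cell points.
- **Other two jars:** they did not move in the top view. They stand at about x = 101 and 103 mm, inside the 15 mm the bar needs.
- **Bar:** it stopped firmly with the rod about 33 mm high. After I let go, the sleeve measured at tray x = 54 mm against the 52 mm expected.
- **Bystanders:** none changed in the pictures. The arm hid the flask in the final top view, but the scene view showed it unchanged.
- **Missed check:** I could not view the last picture because the viewing limit was used up, so the final state rests on measurements alone. All caps were on when last seen, before the bar was pressed down.

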